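# Gauge the bores of two clamp blocks and sort them

### The job

Take the plug gauge from its stand and, holding it, try it in the bore of the block in the carrier's left lane (the robot's left) and then of the one in the right lane, without forcing it: in the good block it goes in right up to its collar, in the faulty one it stops part-way. Hang the gauge back in its stand, then put the faulty block in the grey reject bin and lower the good one, in the grip, flat between the cheeks of the white cradle (the carrier lets a block be gripped only by its ends and the cradle only by its long sides, so put it down on the mat in between). Leave the other things on the bench where they are.

Things in the scene. Friction and masses are not known exactly. Their poses are not given: they have to be found in the camera images.
- gauge: steel plug gauge, upright in its stand; origin at the centre of the plug's lower tip, z up. Plug 18 mm diameter, 26 mm long, tip edge chamfered; above it a collar 32 mm diameter, 6 mm thick; then a dark round handle 24 mm diameter, 32 to 85 mm above the tip. 0.15 kg. It enters a good bore with 1.5 mm play all round until the collar rests on the block's top
- stand: fixed white block 60 x 60 mm, 40 mm tall, origin at the centre of its underside; a 23 mm vertical through hole in its middle takes the plug, the gauge hangs in it by its collar (tip 14 mm above the bench)
- carrier: fixed black carrier, base 150 (its x) x 92 x 6 mm, origin under its centre; three ribs along x, 110 mm long, 4 mm thick, tops 36 mm above the bench, form two lanes 40 mm wide, open at both ends, centred at its y = +22 mm (the robot's left) and -22 mm (right). In each lies a block on the base, along the lane, top level with the ribs: only its ends can be gripped
- block_1: one of two outwardly identical aluminium clamp blocks, 62 mm long (its x) x 34 mm wide (its y) x 30 mm tall, about 0.13 kg; origin at the centre of its underside. A vertical bore opens in its top, centred 14 mm from the middle towards its own +x end. One block is good, one faulty; either may lie in either lane: find out with the gauge
- block_2: one of two outwardly identical aluminium clamp blocks, 62 mm long (its x) x 34 mm wide (its y) x 30 mm tall, about 0.13 kg; origin at the centre of its underside. A vertical bore opens in its top, centred 14 mm from the middle towards its own +x end. One block is good, one faulty; either may lie in either lane: find out with the gauge
- block_1_bore (a point): centre of the bore's mouth in the top face of block_1, axes as the block's. The bore is 21 mm wide; right through in a good block, while in the faulty one it narrows to 14 mm below 10 mm depth, so the gauge stops there with 16 mm of plug still showing
- block_2_bore (a point): centre of the bore's mouth in the top face of block_2, axes as the block's. The bore is 21 mm wide; right through in a good block, while in the faulty one it narrows to 14 mm below 10 mm depth, so the gauge stops there with 16 mm of plug still showing
- cradle: fixed white cradle: base 92 mm (its x) x 60 mm, 8 mm thick, origin at the centre of its underside; at each x end an upright cheek 8 mm thick, 34 mm wide, top 50 mm above the bench. 70 mm clear between the cheeks; y sides open. A block lies in it along x, either way round, underside 8 mm above the bench, held by its long sides: no room for fingers at its ends
- bin: fixed grey open reject bin, 140 x 140 mm outside, 45 mm tall, walls and floor 4 mm; origin at the centre of its underside
- mat: fixed black rubber mat, 90 mm (its x) x 110 mm (its y), 2 mm thick, clear; a place to put a block down and take it again by its other sides; origin at the centre of its underside
- objective: a brass microscope objective standing on the bench, 32 mm diameter, 42 mm tall; bystander, origin at the centre of its underside
- dish: a shallow clear plastic dish, 60 mm across the rim, 14 mm tall; bystander, origin at the centre of its underside
- jar: an amber glass jar with a white cap, 50 mm diameter, 65 mm tall; bystander, origin at the centre of its underside
- driver: a black-handled screwdriver, 160 mm long, lying along its own x axis; bystander, origin at the centre of its underside (the middle of its length)
- tipbox: a closed blue box, 70 x 110 x 60 mm; bystander, origin at the centre of its underside
- spare_knob: a black stepped knob standing on the bench, 38 mm diameter, 30 mm tall; bystander, origin at the centre of its underside
Mind the look-alikes: they are no part of the job. Leave any blue look-alike of the block_2 alone. Leave any green or yellow look-alike of the cradle alone.

How it is judged (in metres and radians):
On the way, in this order (a step that is already met when the one before it is completed fails the run):
1. the gauge is held, lifted clear of its stand (z of gauge in the frame of stand above 0.045 m and contact force between the fingers and gauge above 1 N), for 0.1 s.
2. the held gauge is tried in the bore of the block in the left lane: up to its collar (22 mm deep or more) in the good block, at least 7 mm deep in the faulty one (((y of block_1 in the frame of carrier above 0.008 m and (z of gauge in the frame of block_1_bore below -0.022 m and horizontal distance between gauge and block_1_bore below 0.005 m and angle between gauge's own z axis and vertical below 0.15 rad and contact force between the fingers and gauge above 1 N)) or (y of block_2 in the frame of carrier above 0.008 m and (z of gauge in the frame of block_2_bore below -0.007 m and horizontal distance between gauge and block_2_bore below 0.005 m and angle between gauge's own z axis and vertical below 0.15 rad and contact force between the fingers and gauge above 1 N)))), for 0.1 s.
3. the held gauge is tried likewise in the block in the right lane (((y of block_1 in the frame of carrier below -0.008 m and (z of gauge in the frame of block_1_bore below -0.022 m and horizontal distance between gauge and block_1_bore below 0.005 m and angle between gauge's own z axis and vertical below 0.15 rad and contact force between the fingers and gauge above 1 N)) or (y of block_2 in the frame of carrier below -0.008 m and (z of gauge in the frame of block_2_bore below -0.007 m and horizontal distance between gauge and block_2_bore below 0.005 m and angle between gauge's own z axis and vertical below 0.15 rad and contact force between the fingers and gauge above 1 N)))), for 0.1 s.
4. the gauge hangs in its stand again, let go (horizontal distance between gauge and stand below 0.006 m and height (world z) of gauge below 0.019 m and angle between gauge's own z axis and vertical below 0.1 rad and contact force between the fingers and gauge below 0.1 N), for 0.2 s.
5. the good block, in the grip, is down on the cradle's floor (within 4 mm) between the cheeks: not dropped in (x of block_1 in the frame of cradle between -0.007 and 0.007 m and y of block_1 in the frame of cradle between -0.013 and 0.013 m and z of block_1 in the frame of cradle between 0.005 and 0.012 m and angle between block_1's own z axis and vertical below 0.1 rad and angle between the x axis of block_1 and the x axis of cradle, either way round below 0.25 rad and contact force between the fingers and block_1 above 1 N).
At the end, for the whole second after the job is handed in: Good block flat between the cradle's cheeks, within 7 mm of the middle along it and 13 mm across, turned at most 0.25 rad; faulty block inside the bin; gauge hanging upright in its stand by its collar (tip below 19 mm); all at rest (x of block_1 in the frame of cradle between -0.007 and 0.007 m and y of block_1 in the frame of cradle between -0.013 and 0.013 m and z of block_1 in the frame of cradle between 0.005 and 0.012 m and angle between each of block_1, gauge's own z axis and vertical below 0.1 rad and angle between the x axis of block_1 and the x axis of cradle, either way round below 0.25 rad and x of block_2 in the frame of bin between -0.066 and 0.066 m and y of block_2 in the frame of bin between -0.066 and 0.066 m and z of block_2 in the frame of bin below 0.05 m and horizontal distance between gauge and stand below 0.006 m and height (world z) of gauge below 0.019 m and linear speed of each of block_1, block_2, gauge below 0.02 m/s); the robot touches nothing.
It fails at once if the gauge is forced: more than 60 N between gauge and a block (contact force between gauge and block_1 above 60 N or contact force between gauge and block_2 above 60 N).
It fails at once if a bystander is moved more than 30 mm (distance of any of objective, dish, jar, driver, tipbox, spare_knob from where it was at the start of the episode above 0.03 m).
It also fails if it takes over 72 s, if anything falls off the work surface, if the arm or the gripper's body presses on something with over 40 N, if the wrist force passes 120 N, or if a joint passes its speed limit or range.

### The arm

A 6-joint arm with a two-finger parallel gripper is mounted at the origin on the work surface. World frame = base frame: x ahead of the robot, y to its left, z up, the work surface at z = 0. Lengths are in mm, angles in rad, forces in N, time in s.
With the tool pointing down it reaches from about 400 to 925 mm from the base axis. Payload 12.5 kg.
Tool frame: the origin (TCP) lies at the very end of the fingers, on their centre line; the grasp point (between the pads) lies 19 mm behind it; z points along the fingers, y is the line along which they close (so a half turn about z gives the same grasp; the last joint's range is limited). The gripper opens to 95 mm and grips with 3 to 60 N. Pads are 20 mm wide; open, the fingers measure 119 mm over their backs; the gripper's body (75 mm by 180 mm) begins 59 mm behind the grasp point.
Start: joints at [-1.284, 0.491, 1.559, -0, 1.092, -0.106], TCP at [239.259, -577.41, 214.661] pointing down, gripper open.
Joint ranges: [-3.1, 3.1], [-0.84, 2.19], [0.05, 2.79], [-1.13, 4.28], [0.06, 2.93], [-2.69, 2.69]. Speed limits (rad/s): [2.22, 2.22, 2.79, 3.14, 3.14, 3.14].

### API

Orientations are given as [roll, pitch, yaw] about the fixed x, y, z axes, in that order (R = Rz(yaw) Ry(pitch) Rx(roll)).
In Python, from cell import * gives the robot as it stands.
- The arm moves only by the tool jog_arm, never from a script. Its argument "targets" is a list of rows, each an object with "turn": the turn, a rotation vector about the world's x, y, z in degrees, a list of three; "slide": the shift along the world's x, y, z in mm, a list of three; "claw": the opening in per cent of the stroke, from 0 (shut) to 100 (fully open). In form: [{"turn": [wx, wy, wz], "slide": [x, y, z], "claw": claw}, ...]. A call has 1 to 5 rows; each row shifts and turns the commanded pose from where the row before left it; what a row does not reach is not made up. A row lasts 1/8 s, in which the tool goes at most 62.5 mm and 10.7 degrees, less where a joint would pass 70% of its speed; a pose out of reach is approached as far as the arm can. A call with a gripper value outside its range is refused whole. The fingers move at their own pace and stop on an object; the grip force is fixed at half the most. Time passes only in rows, so rows that do not move let the fingers close. It gives the time, the measured TCP pose, the force, the opening and the grip force at its end, in the units of the state.
- state(): the state, without advancing time (a new reading comes with each control period).
- read_camera(name): name is "side" or "top" or "wrist"; returns a dict with "frame" (400x640x3 uint8, blue, green, red), "mtx" (3x3 intrinsics, pixels), "R" (3x3) and "t" (3): a world point X has camera coordinates R X + t. Camera axes: x right, y down, z forward; pixel columns grow to the right and rows downward; lengths in mm; the calibration is good to about 2 mm. A picture is of the moment at which its call begins. There is no depth.
- job_done(): hands the job in; it is judged then, once.
Trained networks look in the newest picture that a camera, given by its name, has taken for a name from the list of things; names that differ only in an ending like _2 or _b are one class to them, and where a whole thing is asked for, a point or a joint stands for the part that bears it (a point fixed in the world has none). Each returns a list of dicts, best first, with "conf" (0 to 1); they miss things now and then, are a little off and sometimes report something else, mostly with a low value. They report only what shows in the picture. A call takes as long as a camera call. They do not tell look-alikes from the thing itself.
- look_for(query, camera): "xy" ([column, row] in pixels, amid what is visible of it).
The state is a dict: "t": time; "joints": joint angles; "qvel": joint speeds; "tau": joint torques, N m; "eef_pos": TCP position; "tcp_rot": TCP orientation; "ft_force": force on the tool from outside, world axes, zero at the start; "moment": the same for the moment, N m; "opening": opening from 0.0 (shut) to 1.0 (fully open); "grip_force": force on a finger pad.
Only numpy, scipy, OpenCV 4.12 (cv2) and the standard library are available. Lean on these libraries where they do the work, as an engineer would, in place of code of your own. Each camera call takes 0.05 s, during which the arm holds its last target. There are 200 camera calls.

## Working session

There is one attempt and no reset: what is moved stays moved. The work goes in short steps, Python scripts to look and compute and a tool call to move; the robot and the scene stay as the last step left them, time stands still between calls to the robot, and variables do not carry over. Pictures are saved under pics/ and viewed, at most 12 in all, crops included, and the job is handed in when it is done.

Besides the shell and the picture viewer there is one more tool, called after "Emit:" as name(argument=value, ...), one argument or row to a line, values as JSON. jog_arm: Moves the arm, as the interface text tells. Its arguments: {"type":"object","properties":{"targets":{"type":"array","items":{"type":"object","properties":{"turn":{"type":"array","items":{"type":"number"}},"slide":{"type":"array","items":{"type":"number"}},"claw":{"type":"number"}}}}},"required":["targets"]}

```bash
mkdir -p pics; ls; cat > h.py <<'E'
from cell import *
import numpy as np, cv2
def ray(c,uv,z):
    d=c['R'].T@np.linalg.inv(c['mtx'])@np.array([uv[0],uv[1],1.]); o=-c['R'].T@c['t']
    return (o+d*(z-o[2])/d[2])[:2]
def proj(c,X):
    p=c['mtx']@(c['R']@np.array(X,float)+c['t']); return p[:2]/p[2]
E
python3 - <<'E'
from h import *
for n in('top','side'):
    c=read_camera(n); cv2.imwrite(f'pics/{n}1.png',c['frame']); np.savez(f'{n}.npz',**c)
    print(n,c['mtx'][0,0],(-c['R'].T@c['t']).round(),c['R'].round(2).tolist())
    for q,z in (('gauge',60),('stand',40),('carrier',36),('block_1',36),('block_1_bore',36),('cradle',8),('bin',20),('mat',2),('objective',42),('dish',10),('jar',65),('driver',10),('tipbox',60),('spare_knob',30)):
        print(q,[(r['conf'].__round__(2),np.round(r['xy']).tolist(),ray(c,r['xy'],z).round().tolist()) for r in look_for(q,n)][:5])
s=state();print(s)
E
```

```text
pics
top 385.4050815417059 [474.  25. 968.] [[0.02, -1.0, -0.01], [-0.99, -0.02, -0.12], [0.12, 0.01, -0.99]]
gauge [(0.67, [460.0, 254.0], [456.0, -298.0]), (0.6, [428.0, 175.0], [642.0, -227.0])]
stand [(0.85, [447.0, 254.0], [457.0, -276.0])]
carrier [(0.72, [315.0, 180.0], [629.0, 42.0]), (0.63, [329.0, 182.0], [623.0, 8.0])]
block_1 [(0.89, [339.0, 178.0], [636.0, -15.0]), (0.82, [321.0, 179.0], [631.0, 27.0]), (0.82, [378.0, 159.0], [685.0, -110.0]), (0.74, [329.0, 186.0], [613.0, 9.0]), (0.63, [343.0, 295.0], [356.0, -29.0])]
block_1_bore [(0.8, [320.0, 181.0], [627.0, 32.0])]
cradle [(0.95, [430.0, 175.0], [652.0, -246.0]), (0.93, [476.0, 169.0], [670.0, -363.0]), (0.82, [407.0, 293.0], [359.0, -188.0])]
bin [(0.59, [227.0, 173.0], [645.0, 262.0])]
mat [(0.57, [258.0, 246.0], [464.0, 182.0])]
objective [(0.43, [383.0, 257.0], [446.0, -123.0])]
dish [(0.96, [331.0, 256.0], [444.0, -1.0])]
jar [(0.73, [330.0, 254.0], [450.0, 2.0]), (0.64, [269.0, 120.0], [769.0, 157.0])]
driver [(0.72, [330.0, 109.0], [820.0, 8.0])]
tipbox [(0.31, [383.0, 259.0], [441.0, -121.0])]
spare_knob [(
[... 1241 characters left out ...]
36.0])]
{'t': 1.5, 'joints': array([-1.28360735e+00,  4.90911237e-01,  1.55886907e+00,  2.26638481e-05,
        1.09173035e+00, -1.05556706e-01]), 'qvel': array([-1.10785959e-03, -5.99164162e-06, -6.19735330e-04,  5.82435884e-04,
       -1.35241426e-04, -2.24743640e-04]), 'tau': array([ 4.40895446e-04, -6.12465048e+01, -2.58428586e+01,  6.92943810e-02,
        4.45882988e-02, -1.67949588e-05]), 'eef_pos': array([ 239.26235302, -577.41686626,  214.66462694]), 'tcp_rot': array([ 3.14150899e+00, -1.13618387e-05,  3.92735242e-01]), 'ft_force': array([-0.44114505, -0.09940291,  0.35623973]), 'moment': array([ 0.02619995,  0.02739269, -0.03290507]), 'grip_force': 0.0, 'opening': 0.999847376865128}
```

View pics/top1.png

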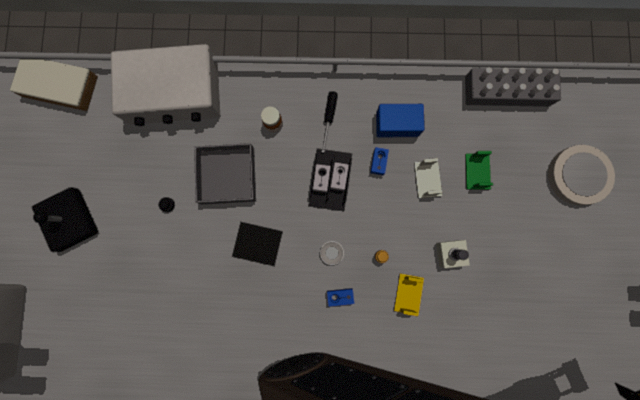

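View pics/side1.png

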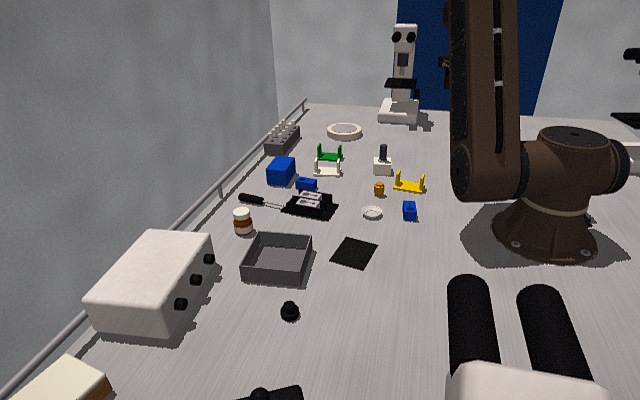

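The gauge is the dark handle on the white stand at about (458,254) in the top view; nothing else resembles it. For the cradle there are white (428,178), green (479,170) and yellow (408,295), and I choose white. For the blocks there are two silver ones in the carrier at (321,179) and (340,177), plus blue ones at (380,160) and (340,297), which I leave alone.

```bash
python3 - <<'E'
from h import *
c=dict(np.load('top.npz')); f=c['frame']
def crop(x,y,w,h,s): return cv2.resize(f[y:y+h,x:x+w],None,fx=s,fy=s,interpolation=cv2.INTER_CUBIC)
a=crop(303,143,56,72,8); b=crop(405,150,45,56,5); d=crop(432,232,45,40,5)
m=np.zeros((576,448+230,3),np.uint8); m[:a.shape[0],:448]=a; m[:280,448:448+225]=b; m[290:490,448:448+225]=d
cv2.imwrite('pics/m1.png',m)
# rects of things in rectified pixels
def rect(name,x,y,w,h,mask,z):
    mk=np.zeros(f.shape[:2],np.uint8); mk[y:y+h,x:x+w]=mask[y:y+h,x:x+w]
    k=cv2.findContours(mk,cv2.RETR_EXTERNAL,cv2.CHAIN_APPROX_NONE)[0]; k=max(k,key=cv2.contourArea)
    P=np.array([ray(c,p[0],z) for p in k],np.float32); print(name,[np.round(v,1) for v in cv2.minAreaRect(P)])
g=f.max(2)
dark=(g<60).astype(np.uint8); wh=(f.min(2)>165).astype(np.uint8)
print(f[253,447],f[178,428],f[300,300],f[179,312],f[250,255])
rect('mat',225,215,65,55,dark,2); rect('carrier',303,143,52,72,dark,6); rect('cradle',408,150,37,56,wh,8); rect('stand',435,235,40,40,wh,40); rect('bin',190,138,70,72,(g<75).astype(np.uint8),40)
E
```

```text
[130 147 151] [142 157 157] [104 106 110] [22 20 23] [14 19 21]
mat [array([471.1, 184.7]), array([108.7,  89.8]), np.float64(78.3)]
carrier [array([636.2,   6.1]), array([ 94.9, 149.5]), np.float64(82.7)]Traceback (most recent call last):
  File "<stdin>", line 15, in <module>
  File "<stdin>", line 10, in rect
ValueError: max() iterable argument is empty
```

View pics/m1.png

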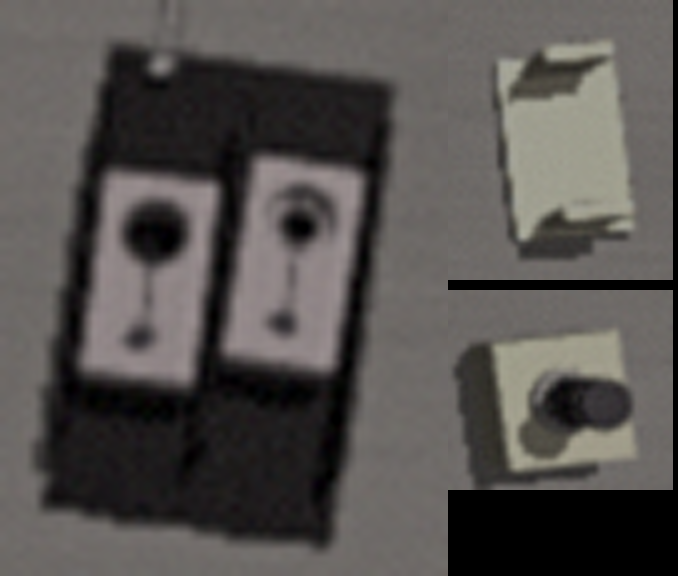

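Emit:
jog_arm(
  targets=[
    {"slide": [30, 45, 0], "claw": 100},
    {"slide": [30, 45, 0], "claw": 100},
    {"slide": [30, 45, 0], "claw": 100},
    {"slide": [30, 45, 0], "claw": 100},
    {"slide": [30, 45, 0], "claw": 100},
  ],
)

```text
validation failed for argument at $.ta...
```

The crop shows the bores: the left block at crop (155,230) is fully dark, and the right one at (298,225) has a shelf ring, so it is probably the faulty block. The stand with the gauge and the white cradle are confirmed.

Emit:
jog_arm(
  targets=[
    {"turn": [0, 0, 0], "slide": [25, 40, 0], "claw": 100},
    {"turn": [0, 0, 0], "slide": [25, 40, 0], "claw": 100},
    {"turn": [0, 0, 0], "slide": [25, 40, 0], "claw": 100},
    {"turn": [0, 0, 0], "slide": [25, 40, 0], "claw": 100},
    {"turn": [0, 0, 0], "slide": [25, 40, 0], "claw": 100},
  ],
)

```text
t: 2.12
eef_pos: [364.9, -376.2, 214.8]
tcp_rot: [3.141, -0.0, 0.393]
ft_force: [0.0, -0.7, -0.1]
opening: 0.999
grip_force: 0.0
```

```bash
python3 - <<'E'
from h import *
s=state();print(s['t'],s['eef_pos'].round(1),s['tcp_rot'].round(3))
c=read_camera('wrist'); cv2.imwrite('pics/w1.png',c['frame'])
print(c['mtx'][0,0],(-c['R'].T@c['t']).round(1),c['R'].round(2).tolist(), proj(c,s['eef_pos']))
for q,z in (('gauge',60),('stand',40)): print(q,[(r['xy'],ray(c,r['xy'],z).round(1),r['conf']) for r in look_for(q,'wrist')])
t=dict(np.load('top.npz')); f=t['frame']; hsv=cv2.cvtColor(f,cv2.COLOR_BGR2HSV)
print(hsv[253,447],hsv[178,428],hsv[165,400],hsv[280,440])
def rect(name,x,y,w,h,mask,z):
    mk=np.zeros(f.shape[:2],np.uint8); mk[y:y+h,x:x+w]=mask[y:y+h,x:x+w]
    k=cv2.findContours(mk,cv2.RETR_EXTERNAL,cv2.CHAIN_APPROX_NONE)[0]; k=max(k,key=cv2.contourArea)
    P=np.array([ray(t,p[0],z) for p in k],np.float32); print(name,[np.round(v,1) for v in cv2.minAreaRect(P)])
wh=(f[:,:,1]>128).astype(np.uint8)
rect('cradle',410,163,37,36,wh,8); rect('stand',435,235,40,40,wh,40); rect('bin',190,138,70,72,(f.max(2)<85).astype(np.uint8),40)
for q,z in(('block_1',36),): pass
E
```

```text
2.125 [ 364.9 -376.2  214.8] [ 3.141 -0.     0.393]
278.5110066762494 [ 427.7 -349.1  386. ] [[0.38, -0.92, -0.0], [-0.9, -0.37, 0.24], [-0.22, -0.09, -0.97]] [321.8427544  241.05987525]
gauge [([282.6, 86.0], array([ 458.5, -291.4]), 0.95)]
stand [([296.0, 92.5], array([ 459.7, -304.8]), 0.58)]
[ 24  35 151] [ 30  24 157] [ 12  12 104] [  8   9 109]
cradle [array([ 641.7, -241.7]), array([87.3, 59. ]), np.float64(6.6)]
stand [array([ 457.4, -294.4]), array([59.6, 59.6]), np.float64(7.3)]
bin [array([634. , 263.5]), array([158.4, 148.5]), np.float64(4.7)]
```

View pics/w1.png

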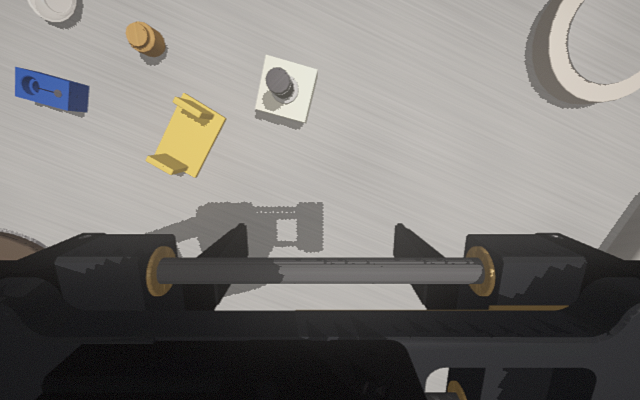

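The wrist picture shows the gauge at (281,80) on its white stand at (286,90) and the yellow look-alike at (188,135). I'm closing in.

Emit:
jog_arm(
  targets=[
    {"turn": [0, 0, 0], "slide": [15, 28, -20], "claw": 100},
    {"turn": [0, 0, 0], "slide": [15, 27, -20], "claw": 100},
    {"turn": [0, 0, 0], "slide": [0, 0, 0], "claw": 100},
  ],
)

```text
t: 2.65
eef_pos: [394.1, -321.7, 173.6]
tcp_rot: [-3.14, 0.001, 0.394]
ft_force: [0.2, -0.2, -0.3]
opening: 0.997
grip_force: 0.0
```

```bash
python3 - <<'E'
from h import *
s=state();print(s['t'],s['eef_pos'].round(1))
c=read_camera('wrist'); np.savez('w2.npz',**c); f=c['frame']
u=proj(c,[457,-294,40]);print(u)
r=look_for('gauge','wrist');print(r)
x,y=int(u[0]),int(u[1]); x0,y0=max(x-70,0),max(y-80,0)
crop=f[y0:y0+150,x0:x0+150]; cv2.imwrite('pics/w2.png',cv2.resize(crop,None,fx=4,fy=4,interpolation=cv2.INTER_CUBIC)); print(x0,y0)
mk=(cv2.cvtColor(f,cv2.COLOR_BGR2GRAY)>200).astype(np.uint8)
k=cv2.findContours(mk,cv2.RETR_EXTERNAL,cv2.CHAIN_APPROX_NONE)[0]
for q in k:
    if cv2.contourArea(q)>1500: P=np.array([ray(c,p[0],40) for p in q],np.float32); print(cv2.minAreaRect(P),cv2.boundingRect(q))
E
```

```text
2.65 [ 394.1 -321.7  173.6]
[320.36246724 133.17240021]
[{'xy': [318.5, 129.5], 'conf': 0.89}]
250 53
((458.6026611328125, -292.2138671875), (60.382442474365234, 60.841983795166016), 7.552629470825195) (286, 95, 69, 71)
((618.65234375, -562.0551147460938), (113.44817352294922, 28.591312408447266), 38.014915466308594) (610, 22, 30, 117)
```

View pics/w2.png

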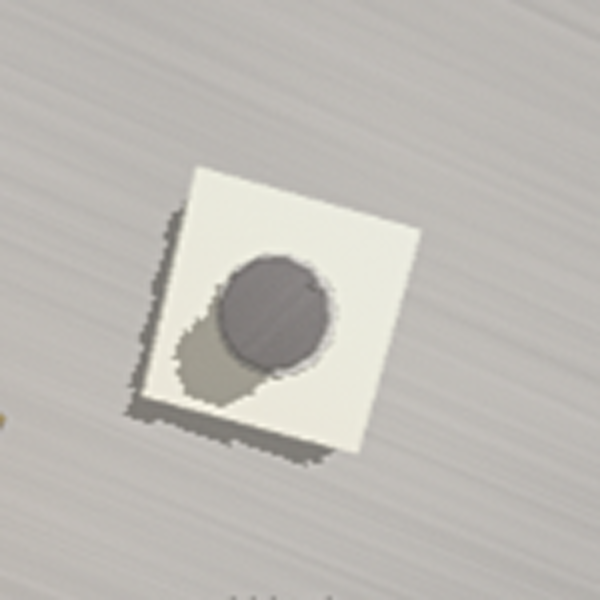

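The handle top sits at (318,131) full-frame, which puts the stand centre near (458.5,-292.5). Reaching over it, then down.

Emit:
jog_arm(
  targets=[
    {"turn": [0, 0, 0], "slide": [32, 15, 0], "claw": 100},
    {"turn": [0, 0, 0], "slide": [32, 14, 0], "claw": 100},
    {"turn": [0, 0, 0], "slide": [0, 0, -40], "claw": 70},
    {"turn": [0, 0, 0], "slide": [0, 0, -40], "claw": 60},
    {"turn": [0, 0, 0], "slide": [0, 0, -30], "claw": 50},
  ],
)

```text
t: 3.38
eef_pos: [458.0, -294.9, 63.8]
tcp_rot: [3.141, -0.0, 0.392]
ft_force: [0.6, -0.9, -0.2]
opening: 0.739
grip_force: 0.0
```

Emit:
jog_arm(
  targets=[
    {"turn": [0, 0, 0], "slide": [0, 0, 0], "claw": 10},
    {"turn": [0, 0, 0], "slide": [0, 0, 0], "claw": 10},
    {"turn": [0, 0, 0], "slide": [0, 0, 0], "claw": 10},
    {"turn": [0, 0, 0], "slide": [0, 0, 0], "claw": 10},
    {"turn": [0, 0, 0], "slide": [0, 0, 0], "claw": 10},
  ],
)

```text
t: 4.0
eef_pos: [458.4, -293.5, 65.2]
tcp_rot: [3.141, -0.0, 0.393]
ft_force: [-0.8, 1.1, 6.0]
opening: 0.249
grip_force: 30.0
```

Emit:
jog_arm(
  targets=[
    {"turn": [0, 0, 0], "slide": [0, 0, 30], "claw": 10},
    {"turn": [0, 0, 0], "slide": [0, 0, 40], "claw": 10},
    {"turn": [0, 0, 0], "slide": [0, 0, 40], "claw": 10},
    {"turn": [0, 0, 0], "slide": [20, 45, 0], "claw": 10},
    {"turn": [0, 0, 0], "slide": [22, 46, 0], "claw": 10},
  ],
)

```text
t: 4.62
eef_pos: [500.5, -201.7, 175.3]
tcp_rot: [3.141, -0.001, 0.391]
ft_force: [0.3, 1.0, -0.6]
opening: 0.246
grip_force: 30.0
```

Emit:
jog_arm(
  targets=[
    {"turn": [0, 0, 0], "slide": [22, 46, 0], "claw": 10},
    {"turn": [0, 0, 0], "slide": [22, 46, 0], "claw": 10},
    {"turn": [0, 0, 0], "slide": [22, 46, 0], "claw": 10},
    {"turn": [0, 0, 0], "slide": [20, 43, 0], "claw": 10},
    {"turn": [0, 0, 0], "slide": [0, 0, 0], "claw": 10},
  ],
)

```text
t: 5.25
eef_pos: [586.9, -18.7, 174.4]
tcp_rot: [-3.141, 0.0, 0.397]
ft_force: [-0.4, -0.7, -1.0]
opening: 0.246
grip_force: 30.0
```

```bash
python3 - <<'E'
from h import *
s=state();print(s['t'],s['eef_pos'].round(1),s['opening'],s['grip_force'],s['ft_force'])
c=read_camera('wrist'); np.savez('w3.npz',**c); f=c['frame']
for q in ('block_1_bore','block_1'): print(q,[(r['xy'],ray(c,r['xy'],36).round(1),round(r['conf'],2)) for r in look_for(q,'wrist')])
u=proj(c,[636,6,36]);print(u)
x0,y0=max(int(u[0])-75,0),max(int(u[1])-75,0); print(x0,y0)
cv2.imwrite('pics/w3.png',cv2.resize(f[y0:y0+200,x0:x0+200],None,fx=3,fy=3,interpolation=cv2.INTER_CUBIC))
E
```

```text
5.25 [586.9 -18.7 174.4] 0.2456218584971704 29.989162981510162 [-0.42371156 -0.65091554 -1.00423675]
block_1_bore [([298.3, 138.7], array([635.2,  28.8]), 0.89)]
block_1 [([431.5, 147.4], array([ 683. , -108.6]), 0.88), ([532.2, 68.0], array([ 793.3, -165.5]), 0.72), ([299.0, 140.0], array([634.3,  27.6]), 0.6), ([337.1, 148.7], array([641.8, -14.2]), 0.59)]
[317.96787372 146.34556075]
242 71
```

View pics/w3.png

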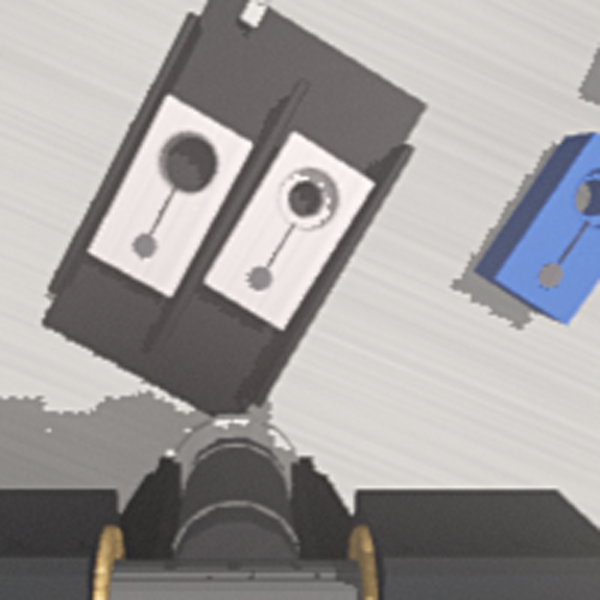

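The left bore is fully dark at crop (189,162). The right one has a clear shelf ring at crop (309,197), so the right block is faulty. The gauge collar shows at crop (235,430).

```bash
python3 - <<'E'
from h import *
c=dict(np.load('w3.npz')); f=c['frame']; g=cv2.cvtColor(f,cv2.COLOR_BGR2GRAY)
R=f[71:200,242:390]; 
mk=np.zeros(g.shape,np.uint8); mk[90:185,265:372]=(g[90:185,265:372]>212)
for th in (205,225):
  mk=np.zeros(g.shape,np.uint8); mk[90:185,265:369]=(g[90:185,265:369]>th)
  for q in cv2.findContours(mk,cv2.RETR_EXTERNAL,cv2.CHAIN_APPROX_NONE)[0]:
    if cv2.contourArea(q)>600:
        P=np.array([ray(c,p[0],36) for p in q],np.float32); r=cv2.minAreaRect(P); print(th,np.round(r[0],1),np.round(r[1],1),round(r[2],1))
a=np.radians(-7.3)
for n,p in (('L',(189,162)),('R',(309,197))):
    w=ray(c,(p[0]/3+242,p[1]/3+71),36); print(n,'bore seen',w.round(1))
T=np.array([586.9,-18.7,174.4]); th=np.linspace(0,2*np.pi,200)
for z0,rad in ((-25,16),(-19,16),(-51,9)):
    U=np.array([proj(c,T+[rad*np.cos(t),rad*np.sin(t),z0]) for t in th]); i=U[:,1].argmin(); print('circle',z0,'top',((U[i]-[242,71])*3).round(),'xr',((U[:,0].min()-242)*3).round(),((U[:,0].max()-242)*3).round())
E
```

```text
205 [642.5 -14.5] [33.8 61.9] 81.6
205 [637.1  29.6] [33.7 62. ] 83.9
205 [646.8  67.4] [27.8 69.4] 83.8
225 [642.4 -14.6] [33.5 61.3] 81.4
225 [637.1  29.6] [33.4 61.4] 84.1
L bore seen [651.3  27.5]
R bore seen [656.8 -17. ]
circle -25 top [238. 410.] xr 175.0 304.0
circle -19 top [238. 416.] xr 173.0 306.0
circle -51 top [238. 410.] xr 206.0 271.0
```

Emit:
jog_arm(
  targets=[
    {"turn": [0, 0, 0], "slide": [32, 23, -20], "claw": 10},
    {"turn": [0, 0, 0], "slide": [33, 23, -20], "claw": 10},
    {"turn": [0, 0, 0], "slide": [0, 0, -34], "claw": 10},
    {"turn": [0, 0, 0], "slide": [0, 0, 0], "claw": 10},
    {"turn": [0, 0, 0], "slide": [0, 0, 0], "claw": 10},
  ],
)

```text
t: 6.02
eef_pos: [651.4, 23.5, 101.9]
tcp_rot: [3.141, -0.001, 0.392]
ft_force: [-0.1, 0.0, -1.0]
opening: 0.246
grip_force: 30.0
```

```bash
python3 - <<'E'
from h import *
s=state();print(s['t'],s['eef_pos'].round(2),s['tcp_rot'].round(4))
E
```

```text
6.025 [651.44  23.54 101.9 ] [ 3.141e+00 -8.000e-04  3.915e-01]
```

Emit:
jog_arm(
  targets=[
    {"turn": [0, 0, 0], "slide": [0.3, 3.7, -8], "claw": 10},
    {"turn": [0, 0, 0], "slide": [0, 0, -4], "claw": 10},
    {"turn": [0, 0, 0], "slide": [0, 0, -3], "claw": 10},
    {"turn": [0, 0, 0], "slide": [0, 0, -3], "claw": 10},
    {"turn": [0, 0, 0], "slide": [0, 0, 0], "claw": 10},
  ],
)

```text
t: 6.65
eef_pos: [651.5, 28.3, 82.4]
tcp_rot: [-3.142, 0.0, 0.393]
ft_force: [-0.1, -0.1, -1.9]
opening: 0.246
grip_force: 30.0
```

Emit:
jog_arm(
  targets=[
    {"turn": [0, 0, 0], "slide": [0, 0, -5], "claw": 10},
    {"turn": [0, 0, 0], "slide": [0, 0, -5], "claw": 10},
    {"turn": [0, 0, 0], "slide": [0, 0, -4], "claw": 10},
    {"turn": [0, 0, 0], "slide": [0, 0, -4], "claw": 10},
    {"turn": [0, 0, 0], "slide": [0, 0, 0], "claw": 10},
  ],
)

```text
t: 7.28
eef_pos: [651.4, 28.3, 64.2]
tcp_rot: [-3.141, 0.001, 0.393]
ft_force: [0.5, 0.0, -2.0]
opening: 0.246
grip_force: 30.0
```

Emit:
jog_arm(
  targets=[
    {"turn": [0, 0, 0], "slide": [0, 0, -1.5], "claw": 10},
    {"turn": [0, 0, 0], "slide": [0, 0, -1], "claw": 10},
    {"turn": [0, 0, 0], "slide": [0, 0, 0], "claw": 10},
    {"turn": [0, 0, 0], "slide": [0, 0, 0], "claw": 10},
  ],
)

```text
t: 7.78
eef_pos: [651.6, 28.3, 62.2]
tcp_rot: [3.141, 0.0, 0.393]
ft_force: [-0.0, -0.4, -1.8]
opening: 0.245
grip_force: 30.0
```

Emit:
jog_arm(
  targets=[
    {"turn": [0, 0, 0], "slide": [0, 0, -1], "claw": 10},
    {"turn": [0, 0, 0], "slide": [0, 0, -0.7], "claw": 10},
    {"turn": [0, 0, 0], "slide": [0, 0, 0], "claw": 10},
  ],
)

```text
t: 8.15
eef_pos: [651.7, 28.3, 61.3]
tcp_rot: [3.141, -0.001, 0.393]
ft_force: [-2.7, 0.5, 5.3]
opening: 0.25
grip_force: 30.0
```

Emit:
jog_arm(
  targets=[
    {"turn": [0, 0, 0], "slide": [0, 0, 20], "claw": 10},
    {"turn": [0, 0, 0], "slide": [0, 0, 20], "claw": 10},
    {"turn": [0, 0, 0], "slide": [2.5, -22.3, 0], "claw": 10},
    {"turn": [0, 0, 0], "slide": [2.5, -22.3, 0], "claw": 10},
    {"turn": [0, 0, 0], "slide": [0, 0, 0], "claw": 10},
  ],
)

```text
t: 8.78
eef_pos: [656.4, -18.8, 99.5]
tcp_rot: [-3.141, 0.001, 0.39]
ft_force: [0.1, 0.4, -0.7]
opening: 0.246
grip_force: 30.0
```

Emit:
jog_arm(
  targets=[
    {"turn": [0, 0, 0], "slide": [0, 0, -8], "claw": 10},
    {"turn": [0, 0, 0], "slide": [0, 0, -4], "claw": 10},
    {"turn": [0, 0, 0], "slide": [0, 0, -3], "claw": 10},
    {"turn": [0, 0, 0], "slide": [0, 0, -3], "claw": 10},
    {"turn": [0, 0, 0], "slide": [0, 0, 0], "claw": 10},
  ],
)

```text
t: 9.4
eef_pos: [656.5, -16.2, 82.2]
tcp_rot: [-3.142, 0.0, 0.393]
ft_force: [-0.2, -0.7, -1.1]
opening: 0.249
grip_force: 30.0
```

Emit:
jog_arm(
  targets=[
    {"turn": [0, 0, 0], "slide": [0, 0, -2], "claw": 10},
    {"turn": [0, 0, 0], "slide": [0, 0, -2], "claw": 10},
    {"turn": [0, 0, 0], "slide": [0, 0, 0], "claw": 10},
  ],
)

```text
t: 9.78
eef_pos: [656.5, -16.3, 78.3]
tcp_rot: [-3.142, 0.0, 0.393]
ft_force: [0.1, -0.0, -1.8]
opening: 0.25
grip_force: 30.0
```

Emit:
jog_arm(
  targets=[
    {"turn": [0, 0, 0], "slide": [0, 0, -1], "claw": 10},
    {"turn": [0, 0, 0], "slide": [0, 0, 0], "claw": 10},
  ],
)

```text
t: 10.02
eef_pos: [656.5, -16.3, 77.4]
tcp_rot: [3.142, 0.0, 0.393]
ft_force: [0.1, -0.7, -1.7]
opening: 0.25
grip_force: 30.0
```

Emit:
jog_arm(
  targets=[
    {"turn": [0, 0, 0], "slide": [0, 0, -1], "claw": 10},
    {"turn": [0, 0, 0], "slide": [0, 0, 0], "claw": 10},
    {"turn": [0, 0, 0], "slide": [0, 0, 0], "claw": 10},
  ],
)

```text
t: 10.4
eef_pos: [656.7, -16.3, 76.9]
tcp_rot: [3.141, -0.001, 0.393]
ft_force: [-1.0, -0.1, 5.1]
opening: 0.248
grip_force: 30.0
```

Emit:
jog_arm(
  targets=[
    {"turn": [0, 0, 0], "slide": [0, 0, 40], "claw": 10},
    {"turn": [0, 0, 0], "slide": [0, 0, 40], "claw": 10},
    {"turn": [0, 0, 0], "slide": [-28, -39.5, 0], "claw": 10},
    {"turn": [0, 0, 0], "slide": [-28, -39.5, 0], "claw": 10},
    {"turn": [0, 0, 0], "slide": [-28, -39.5, 0], "claw": 10},
  ],
)

```text
t: 11.02
eef_pos: [571.5, -135.7, 156.2]
tcp_rot: [-3.142, 0.0, 0.393]
ft_force: [1.0, -0.8, -0.8]
opening: 0.247
grip_force: 30.0
```

Emit:
jog_arm(
  targets=[
    {"turn": [0, 0, 0], "slide": [-28, -39.5, 0], "claw": 10},
    {"turn": [0, 0, 0], "slide": [-28, -39.5, 0], "claw": 10},
    {"turn": [0, 0, 0], "slide": [-28, -39.5, 0], "claw": 10},
    {"turn": [0, 0, 0], "slide": [-30, -39.7, 0], "claw": 10},
    {"turn": [0, 0, 0], "slide": [0, 0, -45], "claw": 10},
  ],
)

```text
t: 11.65
eef_pos: [458.1, -296.4, 113.0]
tcp_rot: [3.136, -0.003, 0.389]
ft_force: [0.6, 0.1, -2.6]
opening: 0.247
grip_force: 30.0
```

Emit:
jog_arm(
  targets=[
    {"turn": [0, 0, 0], "slide": [0, 0, 0], "claw": 10},
    {"turn": [0, 0, 0], "slide": [0, 0, 0], "claw": 10},
  ],
)

```text
t: 11.9
eef_pos: [459.1, -292.9, 112.2]
tcp_rot: [3.141, -0.0, 0.393]
ft_force: [-0.4, -0.2, -1.1]
opening: 0.247
grip_force: 30.0
```

Emit:
jog_arm(
  targets=[
    {"turn": [0, 0, 0], "slide": [-0.4, -0.1, -15], "claw": 10},
    {"turn": [0, 0, 0], "slide": [0, 0, -5], "claw": 10},
    {"turn": [0, 0, 0], "slide": [0, 0, -4], "claw": 10},
    {"turn": [0, 0, 0], "slide": [0, 0, -3], "claw": 10},
    {"turn": [0, 0, 0], "slide": [0, 0, 0], "claw": 10},
  ],
)

```text
t: 12.52
eef_pos: [458.1, -293.1, 84.3]
tcp_rot: [-3.141, 0.0, 0.393]
ft_force: [0.1, 0.6, -2.0]
opening: 0.249
grip_force: 30.0
```

Emit:
jog_arm(
  targets=[
    {"turn": [0, 0, 0], "slide": [0, 0, -6], "claw": 10},
    {"turn": [0, 0, 0], "slide": [0, 0, -6], "claw": 10},
    {"turn": [0, 0, 0], "slide": [0, 0, -5], "claw": 10},
    {"turn": [0, 0, 0], "slide": [0, 0, -2], "claw": 10},
    {"turn": [0, 0, 0], "slide": [0, 0, 0], "claw": 10},
  ],
)

```text
t: 13.15
eef_pos: [458.2, -293.1, 65.4]
tcp_rot: [3.142, 0.0, 0.393]
ft_force: [0.3, -1.0, -1.9]
opening: 0.246
grip_force: 30.0
```

Emit:
jog_arm(
  targets=[
    {"turn": [0, 0, 0], "slide": [0, 0, 0], "claw": 50},
    {"turn": [0, 0, 0], "slide": [0, 0, 0], "claw": 50},
    {"turn": [0, 0, 0], "slide": [0, 0, 0], "claw": 50},
    {"turn": [0, 0, 0], "slide": [0, 0, 0], "claw": 50},
    {"turn": [0, 0, 0], "slide": [0, 0, 15], "claw": 50},
  ],
)

```text
t: 13.78
eef_pos: [457.8, -292.8, 80.3]
tcp_rot: [-3.14, 0.001, 0.393]
ft_force: [0.3, -0.1, 0.8]
opening: 0.498
grip_force: 0.0
```

Emit:
jog_arm(
  targets=[
    {"turn": [0, 0, 0], "slide": [0, 0, 40], "claw": 60},
    {"turn": [0, 0, 0], "slide": [0, 0, 40], "claw": 85},
    {"turn": [0, 0, 8.5], "slide": [26, 39, 0], "claw": 85},
    {"turn": [0, 0, 8.5], "slide": [26, 39, 0], "claw": 85},
    {"turn": [0, 0, 8.5], "slide": [26, 39, 0], "claw": 85},
  ],
)

```text
t: 14.4
eef_pos: [536.9, -175.0, 161.8]
tcp_rot: [3.14, -0.0, 0.842]
ft_force: [-0.4, 0.0, -0.6]
opening: 0.849
grip_force: 0.0
```

Emit:
jog_arm(
  targets=[
    {"turn": [0, 0, 8.5], "slide": [26, 32, 0], "claw": 85},
    {"turn": [0, 0, 8.5], "slide": [26, 30, 0], "claw": 85},
    {"turn": [0, 0, 8.5], "slide": [26, 15, 0], "claw": 85},
    {"turn": [0, 0, 8.5], "slide": [26, 15, 0], "claw": 85},
    {"turn": [0, 0, 0], "slide": [0, 0, 0], "claw": 85},
  ],
)

```text
t: 15.02
eef_pos: [641.1, -83.1, 161.1]
tcp_rot: [3.141, 0.0, 1.434]
ft_force: [0.0, 0.1, -0.2]
opening: 0.85
grip_force: 0.0
```

```bash
cat > blk.py <<'E'
from h import *
def rects(c,z,zb=None,th=205,near=None,wmin=25):
    g=cv2.cvtColor(c['frame'],cv2.COLOR_BGR2GRAY); mk=(g>th).astype(np.uint8)
    mk[225:]=0
    for q in cv2.findContours(mk,cv2.RETR_EXTERNAL,cv2.CHAIN_APPROX_NONE)[0]:
        if cv2.contourArea(q)>600:
            P=np.array([ray(c,p[0],z) for p in q],np.float32); r=cv2.minAreaRect(P)
            if max(r[1])<130: print(np.round(r[0],1),np.round(r[1],1),round(r[2],1),cv2.boundingRect(q))
E
python3 - <<'E'
from blk import *
s=state();print(s['t'],s['eef_pos'].round(1),s['tcp_rot'].round(3))
c=read_camera('wrist'); np.savez('w4.npz',**c); cv2.imwrite('pics/w4.png',c['frame'])
rects(c,36); 
t=read_camera('top'); print(t['frame'][254,455], [(r['xy'],r['conf'],ray(t,r['xy'],60)) for r in look_for('gauge','top')])
for q,z in (('bin',20),('mat',2)): print(q,[(ray(c,r['xy'],z).round(),r['xy'],r['conf']) for r in look_for(q,'wrist')])
print([ray(t,p,45).round() for p in ((197,145),(253,144),(255,202),(196,204))])
E
```

```text
15.025 [641.1 -83.1 161.1] [3.141 0.    1.434]
[642.1 -12.8] [33.  61.9] 82.2 (281, 116, 61, 34)
[469.1   6.7] [71.7 53.7] 73.2 (117, 100, 53, 75)
[637.1  30.1] [33.9 61.7] 84.1 (268, 70, 64, 39)
[14  6 13] [([462.2, 254.5], 0.56, array([ 455.96196378, -304.20851306])), ([260.2, 245.1], 0.46, array([467.80253123, 167.14357619]))]
bin [(array([477., 132.]), [124.6, 5.3], 0.44)]
mat [(array([471., 142.]), [127.7, 3.3], 0.82), (array([639., -14.]), [310.0, 134.1], 0.59)]
[array([708., 334.]), array([714., 197.]), array([571., 186.]), array([563., 328.])]
```

View pics/w4.png

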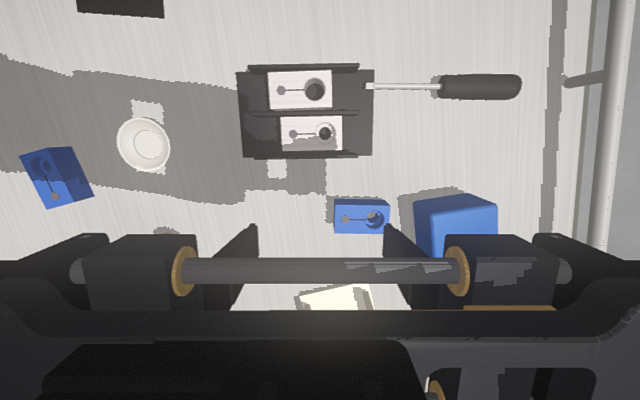

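The wrist view shows the right block at (311,133) with its shelf bore and the left block at (300,90). The fingers line up with the lane direction. The gauge is hanging in its stand in the top view.

Emit:
jog_arm(
  targets=[
    {"turn": [0, 0, 0], "slide": [0.6, 35, -10], "claw": 85},
    {"turn": [0, 0, 0], "slide": [0.7, 34, -30], "claw": 85},
    {"turn": [0, 0, 0], "slide": [0, 0, -45], "claw": 85},
    {"turn": [0, 0, 0], "slide": [0, 0, -25], "claw": 85},
    {"turn": [0, 0, 0], "slide": [0, 0, 0], "claw": 85},
  ],
)

```text
t: 15.9
eef_pos: [640.3, -15.5, 49.2]
tcp_rot: [-3.138, 0.0, 1.43]
ft_force: [0.7, 0.6, 0.4]
opening: 0.852
grip_force: 0.0
```

Emit:
jog_arm(
  targets=[
    {"turn": [0, 0, 0], "slide": [0, 0, 0], "claw": 85},
    {"turn": [0, 0, 0], "slide": [0, 0, 0], "claw": 85},
  ],
)

```text
t: 16.15
eef_pos: [642.0, -15.4, 51.9]
tcp_rot: [3.139, -0.0, 1.431]
ft_force: [0.1, 0.0, 0.1]
opening: 0.846
grip_force: 0.0
```

Emit:
jog_arm(
  targets=[
    {"turn": [0, 0, 0], "slide": [0.4, 1.4, -15], "claw": 85},
    {"turn": [0, 0, 0], "slide": [0, 0, -15], "claw": 85},
    {"turn": [0, 0, 0], "slide": [0, 0, -9], "claw": 85},
    {"turn": [0, 0, 0], "slide": [0, 0, 0], "claw": 85},
    {"turn": [0, 0, 0], "slide": [0, 0, 0], "claw": 40},
  ],
)

```text
t: 16.77
eef_pos: [642.0, -13.7, 11.6]
tcp_rot: [3.141, 0.0, 1.431]
ft_force: [0.6, 0.6, 0.3]
opening: 0.79
grip_force: 0.0
```

Emit:
jog_arm(
  targets=[
    {"turn": [0, 0, 0], "slide": [0, 0, 0], "claw": 40},
    {"turn": [0, 0, 0], "slide": [0, 0, 0], "claw": 40},
    {"turn": [0, 0, 0], "slide": [0, 0, 0], "claw": 40},
  ],
)

```text
t: 17.15
eef_pos: [642.0, -13.7, 11.9]
tcp_rot: [3.141, -0.0, 1.431]
ft_force: [0.3, -0.5, 2.7]
opening: 0.649
grip_force: 29.9
```

Emit:
jog_arm(
  targets=[
    {"turn": [0, 0, 0], "slide": [0, 0, 25], "claw": 40},
    {"turn": [0, 0, 0], "slide": [0, 0, 35], "claw": 40},
    {"turn": [0, 0, 0], "slide": [0, 0, 35], "claw": 40},
    {"turn": [0, 0, 0], "slide": [0, 46, 0], "claw": 40},
    {"turn": [0, 0, 0], "slide": [0, 46, 0], "claw": 40},
  ],
)

```text
t: 17.77
eef_pos: [641.9, 78.9, 107.0]
tcp_rot: [3.141, -0.0, 1.43]
ft_force: [0.5, -0.3, -0.6]
opening: 0.649
grip_force: 29.9
```

Emit:
jog_arm(
  targets=[
    {"turn": [0, 0, 0], "slide": [0, 46, 0], "claw": 40},
    {"turn": [0, 0, 0], "slide": [0, 46, 0], "claw": 40},
    {"turn": [0, 0, 0], "slide": [-1, 46, 0], "claw": 40},
    {"turn": [0, 0, 0], "slide": [-1, 45, 0], "claw": 40},
    {"turn": [0, 0, 0], "slide": [0, 0, 0], "claw": 40},
  ],
)

```text
t: 18.4
eef_pos: [639.1, 264.2, 106.1]
tcp_rot: [-3.141, -0.0, 1.435]
ft_force: [-0.8, -1.5, -1.0]
opening: 0.651
grip_force: 29.9
```

```bash
python3 - <<'E'
from h import *
s=state();print(s['t'],s['eef_pos'].round(1),s['tcp_rot'].round(3),s['opening'],s['grip_force'])
t=read_camera('side'); f=t['frame'][160:300,200:400]; cv2.imwrite('pics/s2.png',cv2.resize(f,None,fx=4,fy=4))
E
```

```text
18.4 [639.1 264.2 106.1] [-3.141 -0.     1.435] 0.651133686314851 29.893999993801117
```

View pics/s2.png

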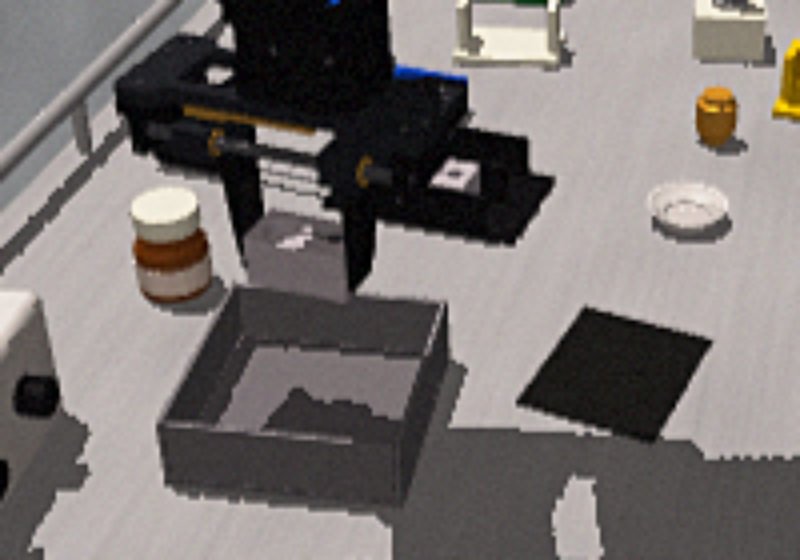

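The side crop shows the block at (300,265) in the grip above the bin at (305,390). The good block is still in the carrier at (455,178).

Emit:
jog_arm(
  targets=[
    {"turn": [0, 0, 0], "slide": [0, 0, -35], "claw": 40},
    {"turn": [0, 0, 0], "slide": [0, 0, -35], "claw": 40},
    {"turn": [0, 0, 0], "slide": [0, 0, -18], "claw": 40},
    {"turn": [0, 0, 0], "slide": [0, 0, 0], "claw": 40},
    {"turn": [0, 0, 0], "slide": [0, 0, 0], "claw": 80},
  ],
)

```text
t: 19.08
eef_pos: [640.7, 261.2, 19.8]
tcp_rot: [3.14, -0.001, 1.431]
ft_force: [1.0, 0.2, 0.4]
opening: 0.706
grip_force: 0.0
```

Emit:
jog_arm(
  targets=[
    {"turn": [0, 0, 0], "slide": [0, 0, 0], "claw": 80},
    {"turn": [0, 0, 0], "slide": [0, 0, 0], "claw": 80},
    {"turn": [0, 0, 0], "slide": [0, 0, 30], "claw": 80},
    {"turn": [0, 0, 0], "slide": [0, 0, 35], "claw": 80},
    {"turn": [0, 0, 0], "slide": [0, -20, 30], "claw": 85},
  ],
)

```text
t: 19.7
eef_pos: [639.9, 242.1, 115.2]
tcp_rot: [3.14, -0.001, 1.433]
ft_force: [0.3, -0.7, -0.1]
opening: 0.837
grip_force: 0.0
```

Emit:
jog_arm(
  targets=[
    {"turn": [0, 0, 0.5], "slide": [-1, -45, 0], "claw": 85},
    {"turn": [0, 0, 0.5], "slide": [-1, -45, 0], "claw": 85},
    {"turn": [0, 0, 0.5], "slide": [0, -45, 0], "claw": 85},
    {"turn": [0, 0, 0], "slide": [0, -45, 0], "claw": 85},
    {"turn": [0, 0, 0], "slide": [0, -33, 0], "claw": 85},
  ],
)

```text
t: 20.32
eef_pos: [637.9, 26.5, 114.0]
tcp_rot: [3.141, 0.0, 1.457]
ft_force: [0.5, -0.7, 0.4]
opening: 0.848
grip_force: 0.0
```

Emit:
jog_arm(
  targets=[
    {"turn": [0, 0, 0], "slide": [0, 0, -20], "claw": 85},
    {"turn": [0, 0, 0], "slide": [0, 0, -20], "claw": 85},
    {"turn": [0, 0, 0], "slide": [0, 0, 0], "claw": 85},
    {"turn": [0, 0, 0], "slide": [0, 0, 0], "claw": 85},
  ],
)

```text
t: 20.82
eef_pos: [638.2, 28.4, 74.4]
tcp_rot: [3.14, -0.0, 1.458]
ft_force: [0.1, 0.5, -0.6]
opening: 0.85
grip_force: 0.0
```

Emit:
jog_arm(
  targets=[
    {"turn": [0, 0, 0], "slide": [-0.8, 1.4, -24], "claw": 85},
    {"turn": [0, 0, 0], "slide": [0, 0, -20], "claw": 85},
    {"turn": [0, 0, 0], "slide": [0, 0, -18], "claw": 85},
    {"turn": [0, 0, 0], "slide": [0, 0, 0], "claw": 85},
    {"turn": [0, 0, 0], "slide": [0, 0, 0], "claw": 40},
  ],
)

```text
t: 21.45
eef_pos: [637.4, 29.7, 11.8]
tcp_rot: [3.141, -0.0, 1.457]
ft_force: [0.8, -0.0, -1.1]
opening: 0.79
grip_force: 0.0
```

Emit:
jog_arm(
  targets=[
    {"turn": [0, 0, 0], "slide": [0, 0, 0], "claw": 40},
    {"turn": [0, 0, 0], "slide": [0, 0, 0], "claw": 40},
    {"turn": [0, 0, 0], "slide": [0, 0, 0], "claw": 40},
  ],
)

```text
t: 21.82
eef_pos: [637.3, 29.7, 12.1]
tcp_rot: [3.141, -0.0, 1.457]
ft_force: [-1.1, -0.0, 4.9]
opening: 0.651
grip_force: 30.0
```

Emit:
jog_arm(
  targets=[
    {"turn": [0, 0, 0], "slide": [0, 0, 25], "claw": 40},
    {"turn": [0, 0, 0], "slide": [0, 0, 30], "claw": 40},
    {"turn": [0, 0, 0], "slide": [0, 0, 25], "claw": 40},
    {"turn": [0, 0, 0], "slide": [-33, 31, 0], "claw": 40},
    {"turn": [0, 0, 0], "slide": [-33, 31, 0], "claw": 40},
  ],
)

```text
t: 22.45
eef_pos: [570.1, 92.1, 91.5]
tcp_rot: [3.141, -0.0, 1.457]
ft_force: [0.5, 0.9, -0.7]
opening: 0.649
grip_force: 30.0
```

Emit:
jog_arm(
  targets=[
    {"turn": [0, 0, 0], "slide": [-33, 31, 0], "claw": 40},
    {"turn": [0, 0, 0], "slide": [-33, 31, 0], "claw": 40},
    {"turn": [0, 0, 0], "slide": [-34, 31, 0], "claw": 40},
    {"turn": [0, 0, 0], "slide": [0, 0, -35], "claw": 40},
    {"turn": [0, 0, 0], "slide": [0, 0, -25], "claw": 40},
  ],
)

```text
t: 23.08
eef_pos: [470.6, 185.2, 30.7]
tcp_rot: [3.141, -0.0, 1.459]
ft_force: [0.7, -0.9, -2.7]
opening: 0.649
grip_force: 30.0
```

Emit:
jog_arm(
  targets=[
    {"turn": [0, 0, 0], "slide": [0, 0, -12], "claw": 40},
    {"turn": [0, 0, 0], "slide": [0, 0, -8], "claw": 40},
    {"turn": [0, 0, 0], "slide": [0, 0, -2], "claw": 40},
    {"turn": [0, 0, 0], "slide": [0, 0, 0], "claw": 40},
  ],
)

```text
t: 23.58
eef_pos: [471.3, 184.7, 9.9]
tcp_rot: [3.141, -0.0, 1.457]
ft_force: [0.1, -0.1, -2.3]
opening: 0.649
grip_force: 30.0
```

Emit:
jog_arm(
  targets=[
    {"turn": [0, 0, 0], "slide": [0, 0, -1.5], "claw": 40},
    {"turn": [0, 0, 0], "slide": [0, 0, 0], "claw": 40},
    {"turn": [0, 0, 0], "slide": [0, 0, 0], "claw": 80},
    {"turn": [0, 0, 0], "slide": [0, 0, 0], "claw": 80},
    {"turn": [0, 0, 0], "slide": [0, 0, 0], "claw": 80},
  ],
)

```text
t: 24.2
eef_pos: [471.1, 184.7, 8.0]
tcp_rot: [3.141, -0.0, 1.457]
ft_force: [-0.2, 0.3, -0.1]
opening: 0.795
grip_force: 0.0
```

Emit:
jog_arm(
  targets=[
    {"turn": [0, 0, 0], "slide": [0, 0, 35], "claw": 80},
    {"turn": [0, 0, 0], "slide": [0, 0, 35], "claw": 80},
    {"turn": [0, 0, -10], "slide": [0, 0, 0], "claw": 80},
    {"turn": [0, 0, -10], "slide": [0, 0, 0], "claw": 80},
    {"turn": [0, 0, -10], "slide": [0, 0, 0], "claw": 80},
  ],
)

```text
t: 24.82
eef_pos: [471.0, 184.7, 78.1]
tcp_rot: [3.141, -0.0, 0.928]
ft_force: [0.1, 0.1, -0.2]
opening: 0.8
grip_force: 0.0
```

Emit:
jog_arm(
  targets=[
    {"turn": [0, 0, -10], "slide": [0, 0, 0], "claw": 80},
    {"turn": [0, 0, -10], "slide": [0, 0, 0], "claw": 80},
    {"turn": [0, 0, -10], "slide": [0, 0, 0], "claw": 70},
    {"turn": [0, 0, -10], "slide": [0, 0, 0], "claw": 70},
    {"turn": [0, 0, -10], "slide": [0, 0, 0], "claw": 70},
  ],
)

```text
t: 25.45
eef_pos: [471.0, 184.7, 78.0]
tcp_rot: [3.141, 0.0, 0.055]
ft_force: [0.5, -0.8, -0.5]
opening: 0.704
grip_force: 0.0
```

Emit:
jog_arm(
  targets=[
    {"turn": [0, 0, -10], "slide": [0, 0, 0], "claw": 70},
    {"turn": [0, 0, 0], "slide": [0, 0, -15], "claw": 70},
    {"turn": [0, 0, 0], "slide": [0, 0, 0], "claw": 70},
    {"turn": [0, 0, 0], "slide": [0, 0, 0], "claw": 70},
  ],
)

```text
t: 25.95
eef_pos: [470.9, 184.7, 62.6]
tcp_rot: [3.141, 0.001, -0.111]
ft_force: [-0.0, 0.1, -0.3]
opening: 0.698
grip_force: 0.0
```

```bash
python3 - <<'E'
from h import *
s=state();print(s['t'],s['eef_pos'].round(1),s['tcp_rot'].round(3),s['opening'])
c=read_camera('wrist'); cv2.imwrite('pics/w5.png',c['frame'])
t=read_camera('top'); u=proj(t,[471,185,32]).astype(int);print(u)
cr=t['frame'][u[1]-30:u[1]+30,u[0]-40:u[0]+40]; b=t['frame'][140:210,190:262]
m=np.zeros((640,800,3),np.uint8); a=cv2.resize(cr,None,fx=5,fy=5); b=cv2.resize(b,None,fx=5,fy=5)
m[:300,:400]=a; m[:350,420:780]=b[:,:360]; w=c['frame'][120:300,160:480]; m[360:600,0:427]=cv2.resize(w,(427,240))
cv2.imwrite('pics/m2.png',m[:600])
E
```

```text
25.95 [470.9 184.7  62.6] [ 3.141e+00  1.000e-03 -1.110e-01] 0.6979338792713841
[254 243]
```

View pics/m2.png

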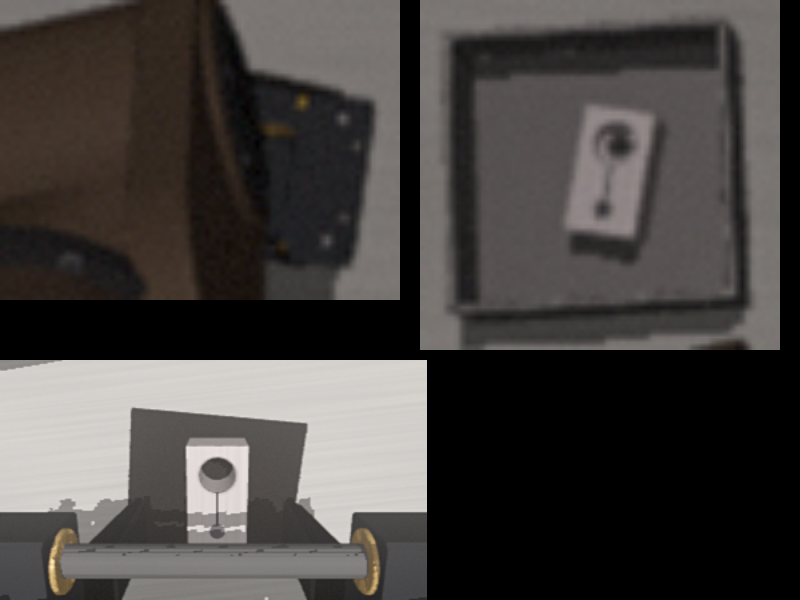

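The faulty block lies in the bin. The good block stands flat on the mat, centred between the fingers at crop (217,495). Descending to grip its long sides.

Emit:
jog_arm(
  targets=[
    {"turn": [0, 0, 0], "slide": [0, 0, -25], "claw": 70},
    {"turn": [0, 0, 0], "slide": [0, 0, -20], "claw": 70},
    {"turn": [0, 0, 0], "slide": [0, 0, -9], "claw": 70},
    {"turn": [0, 0, 0], "slide": [0, 0, 0], "claw": 10},
    {"turn": [0, 0, 0], "slide": [0, 0, 0], "claw": 10},
  ],
)

```text
t: 26.68
eef_pos: [471.4, 184.8, 9.6]
tcp_rot: [-3.141, -0.001, -0.113]
ft_force: [0.5, -0.3, -0.2]
opening: 0.543
grip_force: 0.0
```

Emit:
jog_arm(
  targets=[
    {"turn": [0, 0, 0], "slide": [0, 0, 0], "claw": 10},
    {"turn": [0, 0, 0], "slide": [0, 0, 0], "claw": 10},
    {"turn": [0, 0, 0], "slide": [0, 0, 0], "claw": 10},
    {"turn": [0, 0, 0], "slide": [0, 0, 0], "claw": 10},
  ],
)

```text
t: 27.18
eef_pos: [471.2, 184.7, 9.4]
tcp_rot: [-3.142, -0.001, -0.113]
ft_force: [-0.2, -0.4, 6.4]
opening: 0.352
grip_force: 30.0
```

Emit:
jog_arm(
  targets=[
    {"turn": [0, 0, 0], "slide": [0, 0, 40], "claw": 10},
    {"turn": [0, 0, 0], "slide": [0, 0, 50], "claw": 10},
    {"turn": [0, 0, 0], "slide": [0, 0, 50], "claw": 10},
    {"turn": [0, 0, 6.5], "slide": [12, -45, 0], "claw": 10},
    {"turn": [0, 0, 6.5], "slide": [12, -45, 0], "claw": 10},
  ],
)

```text
t: 27.8
eef_pos: [495.2, 94.0, 149.7]
tcp_rot: [3.141, -0.001, 0.119]
ft_force: [0.3, -0.1, -2.1]
opening: 0.358
grip_force: 30.0
```

Emit:
jog_arm(
  targets=[
    {"turn": [0, 0, 0], "slide": [12, -49, 0], "claw": 10},
    {"turn": [0, 0, 0], "slide": [12, -49, 0], "claw": 10},
    {"turn": [0, 0, 0], "slide": [12, -49, 0], "claw": 10},
    {"turn": [0, 0, 0], "slide": [12, -49, 0], "claw": 10},
    {"turn": [0, 0, 0], "slide": [12, -49, 0], "claw": 10},
  ],
)

```text
t: 28.42
eef_pos: [555.1, -151.9, 148.8]
tcp_rot: [-3.141, 0.0, 0.113]
ft_force: [1.0, 0.3, -0.8]
opening: 0.355
grip_force: 30.0
```

Emit:
jog_arm(
  targets=[
    {"turn": [0, 0, 0], "slide": [12, -49, 0], "claw": 10},
    {"turn": [0, 0, 0], "slide": [6, -49, 0], "claw": 10},
    {"turn": [0, 0, 0], "slide": [0, 0, 0], "claw": 10},
    {"turn": [0, 0, 0], "slide": [0, 0, 0], "claw": 10},
  ],
)

```text
t: 28.92
eef_pos: [572.6, -247.9, 148.6]
tcp_rot: [-3.141, 0.001, 0.113]
ft_force: [0.5, -0.6, -1.8]
opening: 0.356
grip_force: 30.0
```

```bash
python3 - <<'E'
from h import *
s=state();print(s['t'],s['eef_pos'].round(1),s['tcp_rot'].round(3),s['opening'])
c=read_camera('wrist'); np.savez('w6.npz',**c)
print([(r['xy'],ray(c,r['xy'],8).round(),r['conf']) for r in look_for('cradle','wrist')])
cv2.imwrite('pics/w6.png',cv2.resize(c['frame'][20:270,200:450],None,fx=2.4,fy=2.4,interpolation=cv2.INTER_CUBIC))
E
```

```text
28.925 [ 572.6 -247.9  148.6] [-3.141e+00  1.000e-03  1.130e-01] 0.35619173003537424
[([322.9, 126.4], array([ 648., -240.]), 0.67), ([446.9, 115.8], array([ 674., -371.]), 0.65)]
```

View pics/w6.png

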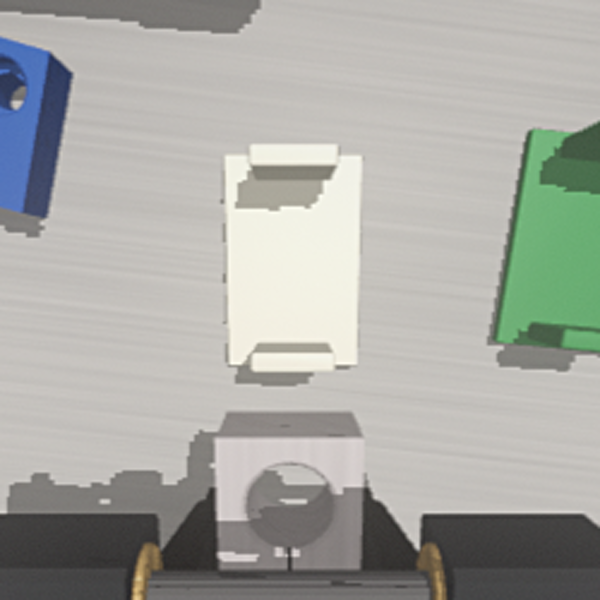

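The white cradle is straight ahead at crop (293,260) and aligned with the held block at crop (290,490). The green look-alike is well to the right, and the blue block is at top left.

```bash
python3 - <<'E'
from h import *
c=dict(np.load('w6.npz')); P=lambda x,y,z: ray(c,(x/2.4+200,y/2.4+20),z)
B=np.array([P(*p,8) for p in ((224,155),(362,156),(357,366),(229,366))]); print('base',B.round(1).tolist(),B.mean(0).round(1))
C=np.array([P(*p,50) for p in ((250,145),(338,145),(334,370),(252,370))]); print('cheeks',C.round(1).tolist(),C.mean(0).round(1))
T=np.array([572.6,-247.9,148.6])
for n,pp,z in (('top',((217,437),(363,437)),T[2]-7.4+30),('bot',((228,412),(353,412)),T[2]-7.4)):
    F=np.array([P(*p,z) for p in pp]); d=F.mean(0)-T[:2]; a=.113; print(n,F.round(1).tolist(),'fwd',d@[np.cos(a),np.sin(a)],'left',d@[-np.sin(a),np.cos(a)])
E
```

```text
base [[685.9, -204.9], [692.3, -264.6], [601.3, -275.1], [594.5, -215.6]] [ 643.5 -240.1]
cheeks [[684.3, -218.9], [688.1, -251.7], [603.9, -261.3], [600.1, -228.2]] [ 644.1 -240. ]
top [[601.9, -226.7], [605.7, -259.9]] fwd 31.5317363402942 left 1.031442950056187
bot [[601.5, -226.6], [605.4, -260.4]] fwd 31.132104278246654 left 0.8988207769228346
```

Emit:
jog_arm(
  targets=[
    {"turn": [0, 0, 0], "slide": [35, 3.5, 0], "claw": 10},
    {"turn": [0, 0, 0], "slide": [36, 3.5, -10], "claw": 10},
    {"turn": [0, 0, 0], "slide": [0, 0, -40], "claw": 10},
    {"turn": [0, 0, 0], "slide": [0, 0, -25], "claw": 10},
    {"turn": [0, 0, 0], "slide": [0, 0, 0], "claw": 10},
  ],
)

```text
t: 29.65
eef_pos: [643.3, -239.7, 72.3]
tcp_rot: [-3.14, 0.003, 0.115]
ft_force: [0.2, 0.4, -1.0]
opening: 0.357
grip_force: 30.0
```

Emit:
jog_arm(
  targets=[
    {"turn": [0, 0, 0], "slide": [0, 0, 0], "claw": 10},
    {"turn": [0, 0, 0], "slide": [0, 0, 0], "claw": 10},
  ],
)

```text
t: 29.9
eef_pos: [644.6, -241.4, 75.6]
tcp_rot: [3.14, -0.002, 0.114]
ft_force: [0.9, -0.1, -1.8]
opening: 0.357
grip_force: 30.0
```

Emit:
jog_arm(
  targets=[
    {"turn": [0, 0, 0], "slide": [-0.7, 0.5, -12], "claw": 10},
    {"turn": [0, 0, 0], "slide": [0, 0, -10], "claw": 10},
    {"turn": [0, 0, 0], "slide": [0, 0, -8], "claw": 10},
    {"turn": [0, 0, 0], "slide": [0, 0, -8], "claw": 10},
    {"turn": [0, 0, 0], "slide": [0, 0, 0], "claw": 10},
  ],
)

```text
t: 30.52
eef_pos: [643.0, -240.7, 35.1]
tcp_rot: [-3.141, 0.001, 0.113]
ft_force: [-0.3, 0.6, -2.9]
opening: 0.357
grip_force: 30.0
```

Emit:
jog_arm(
  targets=[
    {"turn": [0, 0, 0], "slide": [0, 0, -8], "claw": 10},
    {"turn": [0, 0, 0], "slide": [0, 0, -6], "claw": 10},
    {"turn": [0, 0, 0], "slide": [0, 0, -4], "claw": 10},
    {"turn": [0, 0, 0], "slide": [0, 0, 0], "claw": 10},
    {"turn": [0, 0, 0], "slide": [0, 0, 0], "claw": 10},
  ],
)

```text
t: 31.15
eef_pos: [643.5, -240.9, 18.1]
tcp_rot: [3.141, -0.0, 0.114]
ft_force: [0.2, 0.2, -1.6]
opening: 0.357
grip_force: 30.0
```

Next comes the last couple of millimetres to contact, then a hold.

Emit:
jog_arm(
  targets=[
    {"turn": [0, 0, 0], "slide": [0, 0, -1.5], "claw": 10},
    {"turn": [0, 0, 0], "slide": [0, 0, -1], "claw": 10},
    {"turn": [0, 0, 0], "slide": [0, 0, 0], "claw": 10},
    {"turn": [0, 0, 0], "slide": [0, 0, 0], "claw": 10},
  ],
)

```text
t: 31.65
eef_pos: [643.4, -240.8, 15.5]
tcp_rot: [3.141, -0.0, 0.114]
ft_force: [-0.9, 0.1, -1.1]
opening: 0.354
grip_force: 30.0
```

Emit:
jog_arm(
  targets=[
    {"turn": [0, 0, 0], "slide": [0, 0, -0.6], "claw": 10},
    {"turn": [0, 0, 0], "slide": [0, 0, 0], "claw": 10},
    {"turn": [0, 0, 0], "slide": [0, 0, 0], "claw": 55},
    {"turn": [0, 0, 0], "slide": [0, 0, 0], "claw": 55},
    {"turn": [0, 0, 0], "slide": [0, 0, 0], "claw": 55},
  ],
)

```text
t: 32.28
eef_pos: [643.4, -240.8, 14.7]
tcp_rot: [3.142, 0.0, 0.114]
ft_force: [-0.1, 0.3, -0.2]
opening: 0.543
grip_force: 0.0
```

Emit:
jog_arm(
  targets=[
    {"turn": [0, 0, 0], "slide": [0, 0, 20], "claw": 55},
    {"turn": [0, 0, 0], "slide": [0, 0, 40], "claw": 55},
    {"turn": [0, 0, 0], "slide": [0, 0, 40], "claw": 55},
    {"turn": [0, 0, 0], "slide": [-40, 0, 30], "claw": 55},
    {"turn": [0, 0, 0], "slide": [-30, 0, 0], "claw": 55},
  ],
)

```text
t: 32.9
eef_pos: [573.2, -241.2, 148.7]
tcp_rot: [3.138, -0.004, 0.114]
ft_force: [-0.1, -1.0, -0.3]
opening: 0.55
grip_force: 0.0
```

Emit:
jog_arm(
  targets=[
    {"turn": [0, 0, 0], "slide": [0, 0, 0], "claw": 55},
    {"turn": [0, 0, 0], "slide": [0, 0, 0], "claw": 55},
    {"turn": [0, 0, 0], "slide": [0, 0, 0], "claw": 55},
  ],
)

```text
t: 33.28
eef_pos: [574.1, -240.8, 144.8]
tcp_rot: [3.141, -0.0, 0.114]
ft_force: [0.9, 0.4, -0.3]
opening: 0.552
grip_force: 0.0
```

```bash
python3 - <<'E'
from h import *
s=state();print(s['t'],s['eef_pos'].round(1),s['opening'])
c=read_camera('wrist'); t=read_camera('side')
a=cv2.resize(c['frame'][60:200,230:450],(660,420)); b=cv2.resize(t['frame'][140:200,300:420],(360,180))
m=np.zeros((600,660,3),np.uint8); m[:420]=a; m[420:,:360]=b
cv2.imwrite('pics/m3.png',m)
E
```

```text
33.275 [ 574.1 -240.8  144.8] 0.5524429162148797
```

View pics/m3.png

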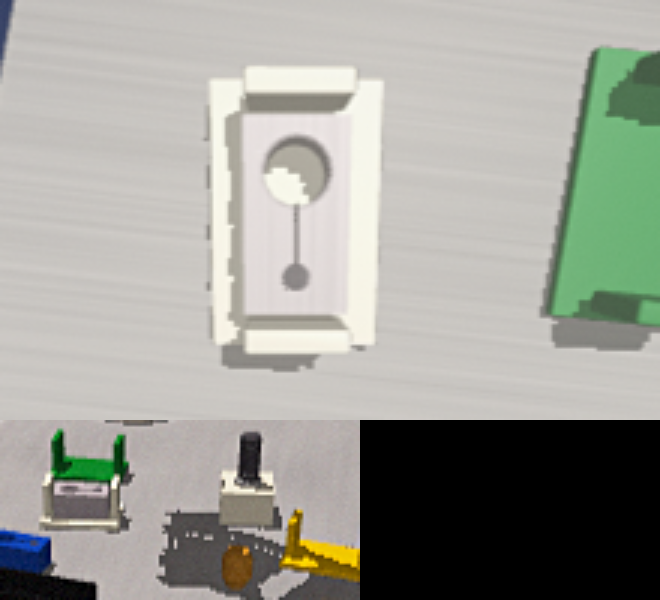

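The good block lies flat and centred between the white cheeks at (296,215), and its through-bore shows the white floor. The gauge hangs upright in its stand at (250,460). Handing in.

```bash
python3 -c "
from cell import *
print(job_done())"
```

```text
the job is handed in; nothing more can be done
None
```

The job is handed in at about 33 s of the 72 s allowed, and the hand-in call returned no verdict: the left block took the gauge up to its collar and now lies flat in the white cradle, the right one stopped it at about 10 mm and is in the reject bin, and the gauge hangs back in its stand.

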